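Tighten the air-line union and hold the listening probe on its test boss

TASK

The air-line joint on the bench has been leaking: first turn its round knurled union nut clockwise by hand until it is fully home against its stop. Then lift the contact listening probe out of its stand and hold its sprung tip inside the ring marked on the sloping face of the test boss, with the probe square to that face and pushed lightly, so that the tip is about half-way in, never hard. Finish while still holding it there, with nothing but your grip carrying the probe, and do not disturb the jar, the tape roll or the spanner.

Things in the scene. Friction and masses are not known exactly. Their poses are not given: they have to be found in the camera images.
- air_joint: air-line joint, fixed to the bench: a 46 mm aluminium pipe along its own y axis in a saddle on a dark base plate 90 x 190 x 10 mm (x, y, z). Origin under the centre of the plate, on the bench, z up. It carries the union nut on its +y half, upright, axis at x 0, y 50 mm, and the test boss on its -y half. Top of the nut: 110 mm above the bench. Place and yaw vary; it may swap sides with the stand.
- nut_top (a point): centre of the top of the round brass knurled union nut, on its vertical axis. The nut is 46 mm in diameter (48 over the knurl), 28 mm high, from 82 to 110 mm above the bench; under it is a 52 mm collar, its top 80 mm above the bench. A pointer sticks out 9 mm at the nut's foot; a stop pin stands beside the nut, up to 91 mm above the bench. The nut is captive: it turns but does not rise or sink.
- union_nut (a joint): angle of the union nut in rad: 0 fully slack, grows as the nut is turned clockwise seen from above, 1.2 fully home (a hard stop, where its pointer meets the stop pin). It stays where it is left; turning takes about 0.15 N m. It starts between 0 and 0.5.
- test_boss: test boss on the air-line joint, a round aluminium boss 38 mm in diameter with a flat face. Origin: centre of that face, about 92 mm above the bench: the marked spot, a thin dark ring 14 to 17 mm in diameter with a dot in its middle. z: outward normal of the face, 0.42 rad (24 degrees) from vertical, leaning to the -x side of the air-line joint (roughly towards the robot). y: the joint's y.
- probe_stand: the probe's stand, fixed to the bench: a black tube 48 mm in diameter, 60 mm high, bore 29 mm, on a round foot 90 mm in diameter, 6 mm thick. Origin under the centre of the foot, on the bench.
- probe: contact listening probe, 130 mm long, 0.15 kg, upright in its stand, tip down. Origin: free end of the unpressed tip; z up the axis, away from the tip. Along z (mm): 0-28 thin sprung tip; 28-50 steel nose, 25 wide; 50-55 collar, 34 wide, rests on the tube's top; 55-126 grey round grip, 26 wide; cap to 130. In the stand the origin is 10 mm above the bench; lift 60 mm straight up to clear the tube.
- tip_end (a point): the free end of the probe's sprung tip (moves with the tip); the tip ends in a ball 6 mm in diameter.
- probe_tip (a joint): how far the sprung tip is pushed into the probe, in m: 0 out, 0.010 fully in (a hard stop). Spring: 1 N to begin, 3.5 N half-way in, 6 N fully in.
- screw_jar: bystander: a white jar with a screw lid, 66 mm in diameter, 97 mm high, standing behind the work. Origin under its centre.
- masking_tape: bystander: a roll of tape lying flat, 104 mm in diameter, 25 mm high, to the right of the work. Origin under its centre.
- spanner1: bystander: a combination spanner 187 mm long, lying flat to the left of the work. Origin under its centre. (In front of it, nearer the robot, the white handle of a hose boom hangs in the air: x about 0.37 to 0.41, y 0.32 to 0.54 m, from 0.43 m above the bench upwards; go round it.)
There are look-alikes about, which are no part of the job. What is shaped like the probe_stand but blue is not meant.

How it is judged:
On the way, in this order (a step that is already met when the one before it is completed fails the run):
1. the union nut is turned fully home, the probe still in its stand (value of joint union_nut above 1.12 rad and distance of probe from where it was at the start of the episode below 0.02 m), for 0.2 s.
2. the probe is lifted out of its stand by the gripper (height (world z) of probe above 0.062 m and contact force between the fingers and probe above 1 N and contact force between probe and probe_stand below 0.05 N), for 0.1 s.
At the end, for the whole second after the job is handed in: Nut home (over 1.12 rad); the gripper alone holds the probe still, tip end within 7 mm of the ring's centre, axis within 0.15 rad of the boss face's normal, sprung tip in by 2 to 8.5 mm, force on the joint 1.2 to 7 N, probe clear of its stand (value of joint union_nut above 1.12 rad and distance between tip_end and test_boss below 0.007 m and angle between the z axis of probe and the z axis of test_boss, either way round below 0.15 rad and value of joint probe_tip between 0.002 and 0.0085 m and contact force between probe and air_joint between 1.2 and 7 N and contact force between the fingers and probe above 2 N and contact force between probe and probe_stand below 0.05 N and linear speed of probe below 0.02 m/s); the arm keeps its last pose, push and grip.
It fails at once if the probe is pushed hard against the joint (over 15 N) (contact force between probe and air_joint above 15 N).
It fails at once if the jar, the tape roll or the spanner is disturbed (moved over 30 mm) (distance of any of screw_jar, masking_tape, spanner1 from where it was at the start of the episode above 0.03 m).
It also fails if it takes over 48 s, if anything falls off the work surface, if the arm or the gripper's body presses on something with over 40 N, if the wrist force passes 120 N, or if a joint passes its speed limit or range.

ROBOT

A 6-joint arm with a two-finger parallel gripper is mounted at the origin on a cart in front of the work surface, level with it; the furniture and walls round the work are solid. World frame = base frame: x ahead of the robot, y to its left, z up, the work surface at z = 0. Lengths are in m, angles in rad, forces in N, time in s.
With the tool pointing down it reaches from about 0.3 to 0.75 m from the base axis. Payload 8.5 kg.
Tool frame: the origin (TCP) lies midway between the tips of the shut fingers; the grasp point (between the pads) lies 19 mm behind it (r.grasp_offset is the distance from the TCP to the grasp point, in m); z points along the fingers, y is the line along which they close (so a half turn about z gives the same grasp; the last joint's range is limited). The gripper opens to 88 mm and grips with 3 to 60 N. Pads are 18 mm wide; open, the fingers measure 123 mm over their backs; the gripper's body (75 mm by 187 mm) begins 45 mm behind the grasp point.
Start: joints at [1.117, 0.381, 1.297, -0, 1.464, -0.215], TCP at [0.13, 0.534, 0.239] pointing down, gripper open.
Joint ranges: [-3.11, 3.11], [-0.89, 2.33], [0.22, 2.48], [-1.42, 4.56], [0.17, 2.85], [-2.88, 2.88]. Speed limits (rad/s): [2.39, 2.39, 3.14, 3.14, 3.14, 3.14].

INTERFACE

Orientations are given as a unit quaternion [x, y, z, w].
In Python, from bench import r gives the robot as it stands.
- The arm moves only by the tool carry_out, never from a script. Its argument "steps" is a list that holds one entry, the list of rows, each a list of 5 numbers: the closure in counts, from 0 (fully open) to 255 (shut), then the shift along the tool's x, y, z in cm, then the turn about the tool's z in degrees. A call has 1 to 8 rows; each row is the pose to reach, as a shift and turn from the pose commanded when the call began, along the tool's axes at that moment; what a row does not reach only later rows make up. A row lasts 1/10 s, in which the tool goes at most 50 mm and 8.59 degrees, less where a joint would pass 70% of its speed; a pose out of reach is approached as far as the arm can. A call with a gripper value outside its range is refused whole. The fingers move at their own pace and stop on an object; the grip force is fixed at half the most. Time passes only in rows, so rows that repeat a pose let the fingers close. It gives the time, the measured TCP pose, the force, the opening and the grip force at its end, in the units of the state.
- r.observe(): the state, without advancing time (a new reading comes with each control period).
- r.read_camera(name): name is "scene" or "top" or "wrist"; returns the picture (480x640x3 uint8, blue, green, red); there is no depth.
- r.camera_model(name): a dict with "intrinsics" (3x3 intrinsics, pixels), "world_from_camera" (4x4, takes a point from camera to world coordinates); the wrist camera has in their place "tool_from_camera" (4x4, takes a point from camera to tool coordinates, whose origin is the TCP and whose axes are the flange's). Camera axes: x right, y down, z forward; pixel columns grow to the right and rows downward; lengths in m; the calibration is good to about 2 mm. A picture is of the moment at which its call begins: read the wrist's pose just before it. camera_model takes no time and is no camera call.
- r.sign_off(): hands the job in; it is judged then, once.
The state is a dict: "clock": time; "joint_pos": joint angles; "qvel": joint speeds; "effort": joint torques, N m; "position": TCP position; "ee_rot": TCP orientation; "contact_force": force on the tool from outside, world axes, zero at the start; "ft_torque": the same for the moment, N m; "width": opening from 0.0 (shut) to 1.0 (fully open); "grasp_force": force on a finger pad.
Only numpy, scipy, OpenCV 4.12 (cv2) and the standard library are available. Lean on these libraries where they do the work, as an engineer would, in place of code of your own. Each camera call takes 0.05 s, during which the arm holds its last target. There are 200 camera calls.

## Working session

There is one attempt and no reset: what is moved stays moved. The work goes in short steps, Python scripts to look and compute and a tool call to move; the robot and the scene stay as the last step left them, time stands still between calls to the robot, and variables do not carry over. Pictures are saved under pics/ and viewed, at most 13 in all, crops included, and the job is handed in when it is done.

Besides the shell and the picture viewer there is one more tool, called after "Emit:" as name(argument=value, ...) on one line, values as JSON. carry_out: Moves the arm, as the interface text tells. Its arguments: {"type":"object","properties":{"steps":{"type":"array","items":{"type":"array","items":{"type":"array","items":{"type":"number"}}}}},"required":["steps"]}

```bash
mkdir -p pics; ls; python3 - <<'E'
from bench import r
import cv2, numpy as np
np.set_printoptions(precision=4,suppress=True)
for n in ["scene","top"]:
    cv2.imwrite(f"pics/{n}0.png", r.read_camera(n))
for n in ["scene","top","wrist"]:
    print(n,{k:np.array(v) for k,v in r.camera_model(n).items()})
print(r.observe(), r.grasp_offset)
E
```

```text
pics
scene {'intrinsics': array([[552.329 ,   0.    , 316.3142],
       [  0.    , 552.329 , 238.5598],
       [  0.    ,   0.    ,   1.    ]]), 'world_from_camera': array([[-0.8771, -0.2012,  0.4361, -0.0271],
       [-0.4803,  0.3661, -0.7971,  1.1263],
       [ 0.0007, -0.9086, -0.4177,  0.6825],
       [ 0.    ,  0.    ,  0.    ,  1.    ]])}
top {'intrinsics': array([[509.2829,   0.    , 320.8063],
       [  0.    , 509.2829, 240.8905],
       [  0.    ,   0.    ,   1.    ]]), 'world_from_camera': array([[ 0.3267, -0.8819,  0.3399,  0.2054],
       [-0.9451, -0.3023,  0.1241, -0.1404],
       [-0.0067, -0.3618, -0.9322,  1.171 ],
       [ 0.    ,  0.    ,  0.    ,  1.    ]])}
wrist {'intrinsics': array([[338.3504,   0.    , 320.7796],
       [  0.    , 338.3504, 245.9763],
       [  0.    ,   0.    ,   1.    ]]), 'tool_from_camera': array([[-0.0005, -0.9466, -0.3225,  0.0827],
       [ 1.    , -0.0006,  0.0002,  0.0002],
       [-0.0003, -0.3225,  0.9466, -0.1469],
       [ 0.    ,  0.    ,  0.    ,  1.    ]])}
{'clock': 0.1, 'joint_pos': array([ 1.1167,  0.3811,  1.2981,  0.    ,  1.4636, -0.2153]), 'qvel': array([ 0.0013, -0.0025,  0.0003,  0.0007,  0.0009,  0.0003]), 'effort': array([  0.0032, -43.8652, -22.4914,   0.0715,   0.0343,  -0.0001]), 'position': array([0.13  , 0.5342, 0.2382]), 'ee_rot': array([ 0.1191,  0.9929, -0.0006, -0.0002]), 'contact_force': array([-0.0512,  0.4627, -0.7727]), 'ft_torque': array([-0.0202, -0.0094, -0.0102]), 'grasp_force': 0.0, 'width': 1.0025189281271236} 0.0187
```

View pics/scene0.png

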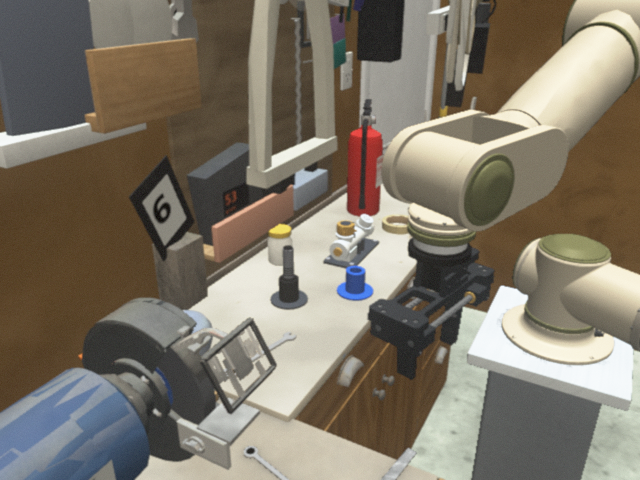

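View pics/top0.png

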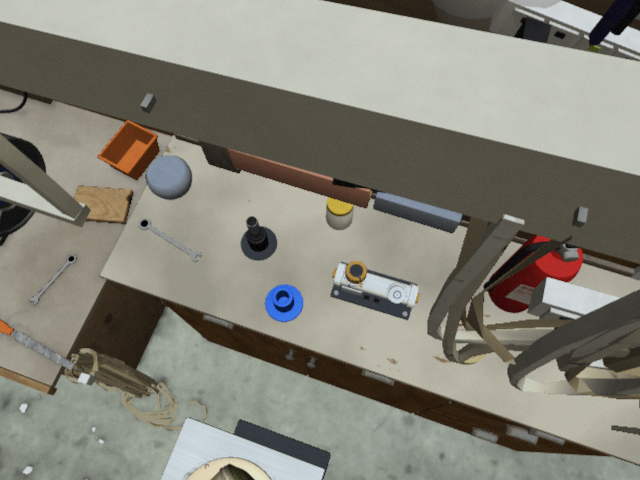

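The scene picture shows the black stand with the probe at about (289,290), the joint at (352,240) and the blue decoy at (355,285). In the top picture the nut is at (356,271), the boss ring at (398,294), the probe cap at (252,222), the stand foot at (258,243), the jar at (340,212) and the spanner at (170,240). I'll measure these and enlarge the joint.

```bash
cat > h.py <<'E'
from bench import r
import cv2, numpy as np
from scipy.spatial.transform import Rotation as R
np.set_printoptions(precision=4,suppress=True)
def pose():
    s=r.observe(); T=np.eye(4); T[:3,:3]=R.from_quat(s["ee_rot"]).as_matrix(); T[:3,3]=s["position"]; return T
def cam(n,T=None):
    m=r.camera_model(n); K=np.array(m["intrinsics"])
    return K,(np.array(m["world_from_camera"]) if n!="wrist" else T@np.array(m["tool_from_camera"]))
def ray(n,uv,T=None):
    K,W=cam(n,T); d=W[:3,:3]@np.linalg.solve(K,[uv[0],uv[1],1.]); return W[:3,3],d/np.linalg.norm(d)
def onz(n,uv,z,T=None):
    o,d=ray(n,uv,T); return o+d*(z-o[2])/d[2]
def proj(n,p,T=None):
    K,W=cam(n,T); q=K@(W[:3,:3].T@(np.array(p)-W[:3,3])); return q[:2]/q[2]
E
python3 - <<'E'
from h import *
im=cv2.imread("pics/top0.png")
print("tcp in top",proj("top",[.13,.534,.239]))
for nm,uv,z in [("nut",(356,271),.11),("ring",(398,294),.092),("cap",(252,221),.14),("foot",(258,243),.006),("jar",(341,205),.097),("blue",(284,302),.006)]:
    print(nm,onz("top",uv,z))
c=cv2.resize(im[190:330,200:440],None,fx=3.3,fy=3.3,interpolation=cv2.INTER_CUBIC)
cv2.imwrite("pics/topc.png",c)
E
```

```text
tcp in top [-39.476  350.6641]
nut [ 0.5505 -0.0948  0.11  ]
ring [ 0.5359 -0.1967  0.092 ]
cap [0.5765 0.1559 0.14  ]
foot [0.5749 0.1586 0.006 ]
jar [ 0.6968 -0.0125  0.097 ]
blue [0.4568 0.0462 0.006 ]
```

View pics/topc.png

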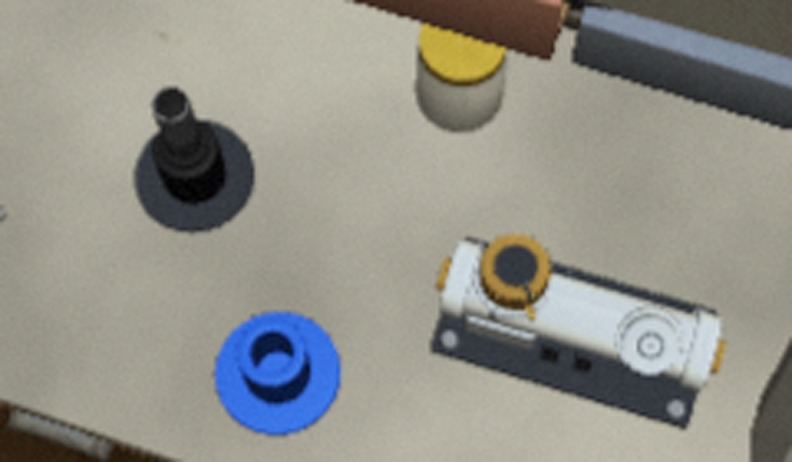

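The crop shows the nut top at (356.4,270) in full-picture pixels, its pointer at about (361,284.5), the ring at (397.3,294.5) and the plate's near edge from (331,296) to (408,319).

Tool moves can't tilt the gripper. So I'll tilt the probe inside the pads by levering its tip against the stand's tube. First I work out the joint's yaw and the move to a view above it.

```bash
cat >> h.py <<'E'
def shift(p,yaw=None,T=None):
    """tool-axis shift (cm) and turn (deg) to put the TCP at p with tool y along world heading yaw (mod 180)"""
    T=pose() if T is None else T
    d=T[:3,:3].T@(np.array(p)-T[:3,3])*100
    t=0
    if yaw is not None:
        cur=np.arctan2(T[1,1],T[0,1]); t=-np.degrees((yaw-cur+np.pi/2)%np.pi-np.pi/2)
    return np.round(np.r_[d,t],2)
E
python3 - <<'E'
from h import *
f=lambda x,y:(200+x/3.3-.35,190+y/3.3-.35)
a=onz("top",f(432,350),.01);b=onz("top",f(687,427),.01)
print(a,b,np.linalg.norm(a-b)); y=(a-b)/np.linalg.norm(a-b); print("yaw of y",np.arctan2(y[1],y[0]))
n=onz("top",f(516,264),.11);g=onz("top",f(651,345),.092);print(n,g,n-g)
x=np.array([y[1],-y[0],0]); c=(a+b)/2+.045*x; print("centre",c,"nut pred",c+.05*y,"along/x of ring",(g-c)@y,(g-c)@x)
p=onz("top",f(531,312),.084);v=(p-n);print("pointer deg",np.degrees(np.arctan2(v[1],v[0])),np.hypot(v[0],v[1]))
T=pose();print(T)
for q in [(.1,.36,.28),(.3,.2,.28),(.42,-.05,.28),(.5,-.14,.27)]: print(q,shift(q,np.arctan2(y[1],y[0])))
E
```

```text
[ 0.5056 -0.0525  0.01  ] [ 0.5111 -0.2387  0.01  ] 0.18625043018510157
yaw of y 1.599889408633854
[ 0.5534 -0.0939  0.11  ] [ 0.5347 -0.1946  0.092 ] [0.0187 0.1006 0.018 ]
centre [ 0.5533 -0.1443  0.01  ] nut pred [ 0.5519 -0.0943  0.01  ] along/x of ring -0.04968017121824099 -0.020079608558226048
pointer deg -137.65317837899036 0.027657878785976774
[[-0.9716  0.2365 -0.0006  0.13  ]
 [ 0.2365  0.9716 -0.0011  0.5342]
 [ 0.0003 -0.0012 -1.      0.2382]
 [ 0.      0.      0.      1.    ]]
(0.1, 0.36, 0.28) [ -1.21 -17.64  -4.16 -15.35]
(0.3, 0.2, 0.28) [-24.42 -28.45  -4.15 -15.35]
(0.42, -0.05, 0.28) [-42.   -49.91  -4.13 -15.35]
(0.5, -0.14, 0.27) [-51.9  -56.76  -3.12 -15.35]
```

Emit:
carry_out(steps=[[[0, 0, -5, -2, 0], [0, -1, -10, -4, 0], [0, -1, -15, -4, 0], [0, -5, -18, -4, 0], [0, -9, -20, -4, 0], [0, -13, -22, -4, 0], [0, -18, -24.5, -4, 0], [0, -22, -27, -4, 0]]])

```text
clock: 0.9
position: [0.2789, 0.2206, 0.2788]
ee_rot: [0.119, 0.993, 0.0, 0.0]
contact_force: [-0.2, 0.5, 0.4]
width: 0.997
grasp_force: 0.0
```

Emit:
carry_out(steps=[[[0, -2.4, -3, 0, 0], [0, -5, -7, 0, 0], [0, -8, -11, 0, 0], [0, -11, -15, 0, 0], [0, -14, -18, 0, 0], [0, -17, -21, 0, -4], [0, -20, -23, 0, -8], [0, -22, -25, 0, -15.3]]])

```text
clock: 1.7
position: [0.4334, -0.0746, 0.2783]
ee_rot: [-0.015, 1.0, 0.0, -0.0]
contact_force: [0.9, 0.3, 0.2]
width: 0.999
grasp_force: 0.0
```

```bash
python3 - <<'E'
from h import *
print(pose(), r.observe()["clock"]); print(shift((.5,-.14,.25),1.60))
E
```

```text
[[-0.9995 -0.0307 -0.0006  0.4334]
 [-0.0307  0.9995  0.0003 -0.0746]
 [ 0.0006  0.0004 -1.      0.2783]
 [ 0.      0.      0.      1.    ]] 1.7
[-6.45 -6.74  2.82  0.08]
```

Emit:
carry_out(steps=[[[0, -3.2, -3.4, 1.4, 0], [0, -6.5, -6.7, 2.8, 0], [0, -6.5, -6.7, 2.8, 0], [0, -6.5, -6.7, 2.8, 0]]])

```text
clock: 2.1
position: [0.4992, -0.1382, 0.2497]
ee_rot: [-0.014, 1.0, 0.001, -0.001]
contact_force: [-0.2, 0.1, 1.2]
width: 0.999
grasp_force: 0.0
```

```bash
python3 - <<'E'
from h import *
T=pose(); np.save("T1.npy",T); im=r.read_camera("wrist"); cv2.imwrite("pics/w1.png",im); print(T[:3,3], r.observe()["joint_pos"])
for p in [(.5525,-.094,.11),(.5347,-.1946,.092)]: print(proj("wrist",p,T))
E
```

```text
[ 0.4992 -0.1382  0.2497] [-0.4981  0.3154  1.363   0.0001  1.4643 -2.0971]
[366.5636 286.3992]
[261.1664 259.0194]
```

View pics/w1.png

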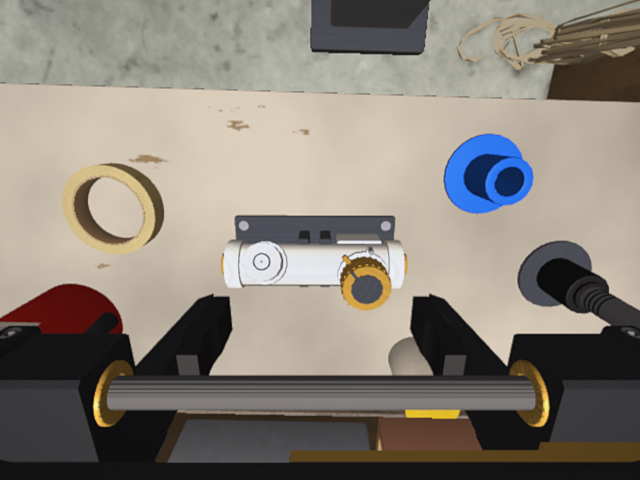

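The wrist picture shows the nut top at (367,289), the pointer at (372,255), the ring at (262,262), and the tape at (113,208). I refine these centres by ellipse fits and compare with the top view.

```bash
python3 - <<'E'
from h import *
T=np.load("T1.npy"); im=cv2.imread("pics/w1.png")
g=cv2.cvtColor(im,cv2.COLOR_BGR2GRAY)
# dark disc on the nut top
sub=(g[265:315,340:395]<100).astype(np.uint8)
cs,_=cv2.findContours(sub,cv2.RETR_EXTERNAL,cv2.CHAIN_APPROX_NONE)
for c in cs:
    if len(c)>20: e=cv2.fitEllipse(c); u=(e[0][0]+340,e[0][1]+265); print("disc",u,e[1],onz("wrist",u,.110,T))
hsv=cv2.cvtColor(im,cv2.COLOR_BGR2HSV)
# ring dot
s=g[250:275,250:275]; print(s[4:20,4:20])
for u in [(261.7,261.7)]: print("ring",onz("wrist",u,.092,T))
# plate front corners
for u in [(236,216),(394,216)]: print("plate",onz("wrist",u,.01,T))
# second estimate of the stand foot from wrist
print("foot",onz("wrist",(555,274),.006,T))
E
```

```text
disc (379.7569236755371, 267.0742299556732) (3.824524402618408, 10.640213966369629) [ 0.5328 -0.0833  0.11  ]
disc (361.98071670532227, 284.8106517791748) (28.0924129486084, 44.26647186279297) [ 0.551  -0.0984  0.11  ]
[[233 226 193 142 127 147 174 185 184 163 121 103 157 209 233 234]
 [226 172 122 141 194 220 233 236 236 229 204 165 109 135 205 233]
 [181 121 172 214 235 235 233 233 233 235 236 230 177 107 137 219]
 [130 145 224 234 235 233 230 230 231 231 233 236 230 162  97 174]
 [112 192 234 232 232 231 230 230 230 231 232 233 236 219 129 124]
 [144 220 235 230 232 232 231 231 232 231 231 231 235 238 166 110]
 [171 227 233 230 232 232 212 191 223 231 232 231 233 237 184 108]
 [190 231 232 229 232 231 183 124 192 228 231 230 233 236 185 105]
 [188 230 232 229 232 232 212 169 205 229 231 230 232 237 186 104]
 [155 223 233 229 231 232 230 223 228 231 230 231 233 237 173  97]
 [113 212 235 230 231 230 230 230 231 231 231 231 235 228 143  99]
 [100 173 230 232 233 231 229 230 231 231 232 235 236 190 108 140]
 [155 126 197 231 235 233 230 232 232 234 235 236 208 133 123 199]
 [220 143 137 188 232 236 234 234 236 237 218 187 132 124 191 231]
 [236 206 134 118 165 185 197 203 203 185 139 101 119 190 231 233]
 [233 233 207 164 122 113 121 124 124 110 119 169 204 232 234 230]]
ring [ 0.5375 -0.1942  0.092 ]
plate [ 0.5132 -0.2369  0.01  ]
plate [ 0.5083 -0.0519  0.01  ]
foot [0.5784 0.1584 0.006 ]
```

```bash
python3 - <<'E'
from h import *
T=np.load("T1.npy")
for z in (.09,.2): print("shift",shift((.5535,-.0935,.094),1.60))
print([onz("wrist",(120,320),z,T) for z in (0,.15)])
E
```

```text
shift [-5.59  4.24 15.65 -0.06]
shift [-5.59  4.24 15.65 -0.06]
[array([ 0.6624, -0.4018,  0.    ]), array([ 0.5696, -0.3031,  0.15  ])]
```

Emit:
carry_out(steps=[[[0, -2.8, 2.1, 2, 0], [0, -5.6, 4.2, 5, 0], [0, -5.6, 4.2, 9, 0], [0, -5.6, 4.2, 12, 0], [0, -5.6, 4.2, 14, 0], [0, -5.6, 4.2, 15.6, 0], [0, -5.6, 4.2, 15.6, 0], [0, -5.6, 4.2, 15.6, 0]]])

```text
clock: 2.95
position: [0.5541, -0.0939, 0.0961]
ee_rot: [-0.014, 1.0, -0.0, 0.001]
contact_force: [-0.9, -0.7, 1.2]
width: 1.0
grasp_force: 0.0
```

Emit:
carry_out(steps=[[[255, 0, 0, 0, 0], [255, 0, 0, 0, 0], [255, 0, 0, 0, 0], [255, 0, 0, 0, 0], [255, 0, 0, 0, 0], [255, 0, 0, 0, 0], [255, 0, 0, 0, 0], [255, 0, 0, 0, 0]]])

```text
clock: 3.75
position: [0.5541, -0.0939, 0.0948]
ee_rot: [-0.014, 1.0, 0.0, 0.0]
contact_force: [0.0, 5.2, 2.1]
width: 0.514
grasp_force: 30.0
```

Emit:
carry_out(steps=[[[255, 0, 0, 0, 6], [255, 0, 0, 0, 14], [255, 0, 0, 0, 22], [255, 0, 0, 0, 30], [255, 0, 0, 0, 38], [255, 0, 0, 0, 44], [255, 0, 0, 0, 48], [255, 0, 0, 0, 48]]])

```text
clock: 4.55
position: [0.5543, -0.095, 0.0949]
ee_rot: [0.394, 0.919, -0.001, 0.001]
contact_force: [-0.7, -1.9, 2.3]
width: 0.513
grasp_force: 30.0
```

```bash
python3 - <<'E'
from h import *
s=r.observe(); print(s["ft_torque"],s["contact_force"],s["joint_pos"])
E
```

```text
[-0.4568  0.0575  0.4234] [-0.6824 -1.8818  2.3004] [-0.3797  0.5442  1.474  -0.0015  1.1225 -1.1407]
```

Emit:
carry_out(steps=[[[255, 0, 0, 0, 5], [255, 0, 0, 0, 10], [255, 0, 0, 0, 15], [255, 0, 0, 0, 19], [255, 0, 0, 0, 22], [255, 0, 0, 0, 22], [255, 0, 0, 0, 22]]])

```text
clock: 5.25
position: [0.5538, -0.0953, 0.0951]
ee_rot: [0.561, 0.828, -0.001, 0.0]
contact_force: [-3.4, -5.2, 4.3]
width: 0.516
grasp_force: 30.0
```

```bash
python3 - <<'E'
from h import *
s=r.observe(); print(s["ft_torque"],s["contact_force"],s["joint_pos"])
E
```

```text
[-0.6492  0.5756  0.5164] [-3.4342 -5.2222  4.2696] [-0.3802  0.5437  1.4743 -0.0023  1.1234 -0.7593]
```

Axial moment of about 0.5 N m, well above the 0.15 needed to turn it, so the nut is likely at the stop. I release, rise and check with a picture.

Emit:
carry_out(steps=[[[0, 0, 0, 0, 0], [0, 0, 0, 0, 0], [0, 0, 0, 0, 0], [0, 0, 0, 0, 0], [0, 0, 0, -4, 0], [0, 0, 0, -8, 0], [0, 0, 0, -12, 0], [0, 0, 0, -12, 0]]])

```text
clock: 6.05
position: [0.5558, -0.0948, 0.22]
ee_rot: [0.562, 0.827, 0.001, 0.005]
contact_force: [0.3, 0.2, 0.5]
width: 1.001
grasp_force: 0.0
```

```bash
python3 - <<'E'
from h import *
T=pose(); np.save("T2.npy",T); im=r.read_camera("wrist"); u,v=proj("wrist",(.5535,-.0935,.1),T).astype(int); print(u,v)
y0=max(0,v-60);x0=max(0,u-80)
cv2.imwrite("pics/w2.png",cv2.resize(im[y0:v+60,x0:u+80],None,fx=4,fy=4,interpolation=cv2.INTER_CUBIC))
E
```

```text
316 234
```

View pics/w2.png

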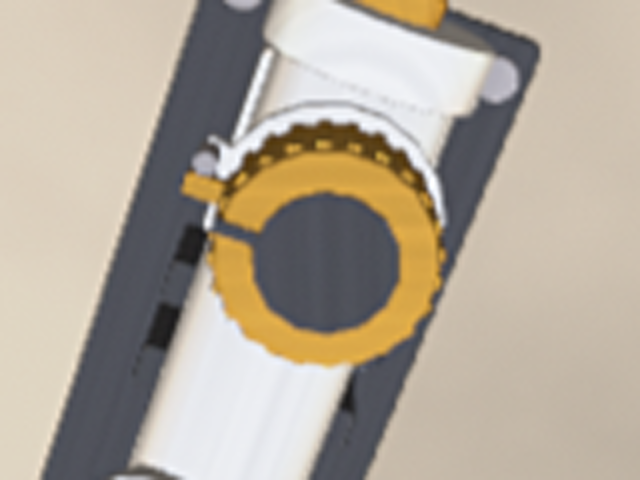

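The pointer at (203,184) touches the stop pin at (205,160): the nut is home. Next is the probe.

```bash
python3 - <<'E'
from h import *
print(shift((.54,.158,.24),1.60))
E
```

```text
[ 24.01   7.94  -2.36 -70.03]
```

Emit:
carry_out(steps=[[[0, 3, 1, -2.4, -8], [0, 7, 2, -2.4, -16], [0, 11, 3.5, -2.4, -24], [0, 15, 5, -2.4, -32], [0, 18, 6, -2.4, -40], [0, 21, 7, -2.4, -48], [0, 24, 8, -2.4, -56], [0, 24, 8, -2.4, -64]]])

```text
clock: 6.9
position: [0.539, 0.1614, 0.237]
ee_rot: [0.033, 0.999, 0.0, -0.001]
contact_force: [-0.1, -1.6, 0.1]
width: 1.0
grasp_force: 0.0
```

Emit:
carry_out(steps=[[[0, 0, 0, 0, -6], [0, 0, 0, 0, -6], [0, 0, 0, 0, -6]]])

```text
clock: 7.2
position: [0.5398, 0.1581, 0.2377]
ee_rot: [-0.013, 1.0, -0.0, -0.001]
contact_force: [-0.0, -0.1, -0.1]
width: 1.002
grasp_force: 0.0
```

```bash
python3 - <<'E'
from h import *
T=pose(); np.save("T3.npy",T); im=r.read_camera("wrist"); cv2.imwrite("pics/w3.png",im)
print(T,r.observe()["joint_pos"]); print(proj("wrist",(.5765,.157,.14),T),proj("wrist",(.5765,.158,.006),T))
E
```

```text
[[-0.9997 -0.0253 -0.0018  0.5398]
 [-0.0253  0.9997 -0.0001  0.1581]
 [ 0.0018 -0.0001 -1.      0.2377]
 [ 0.      0.      0.      1.    ]] [ 0.0744  0.4039  1.2622  0.      1.4768 -1.5218]
[318.3885 288.9503] [319.9721 238.5824]
```

View pics/w3.png

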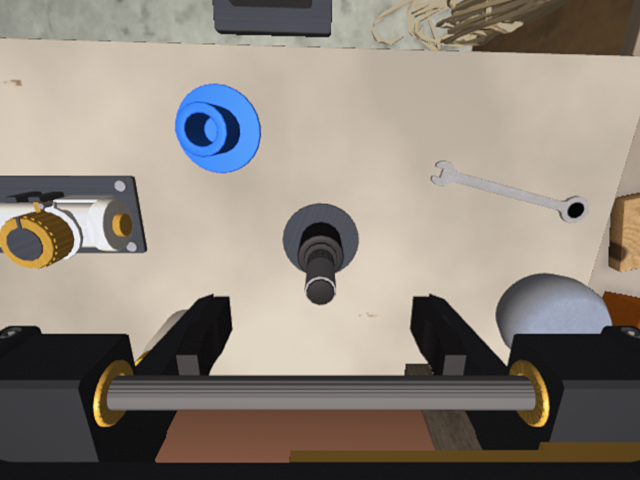

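The picture shows the cap at (320,291) and the foot at (320,239), which agrees with a stand at (0.577, 0.158). I go down and grip with the pads about 95 mm up the probe.

Emit:
carry_out(steps=[[[0, -2, 0, 0, 0], [0, -3.7, 0, 2, 0], [0, -3.7, 0, 6, 0], [0, -3.7, 0, 10, 0], [0, -3.7, 0, 13, 0], [0, -3.7, 0, 15.1, 0], [0, -3.7, 0, 15.1, 0], [120, -3.7, 0, 15.1, 0]]])

```text
clock: 8.05
position: [0.5774, 0.1591, 0.0882]
ee_rot: [-0.013, 1.0, 0.0, 0.0]
contact_force: [0.6, 0.2, 0.1]
width: 0.931
grasp_force: 0.0
```

Emit:
carry_out(steps=[[[255, 0, 0, 0, 0], [255, 0, 0, 0, 0], [255, 0, 0, 0, 0], [255, 0, 0, 0, 0], [255, 0, 0, 0, 0], [255, 0, 0, 0, 0], [255, 0, 0, 0, 0], [255, 0, 0, 0, 0]]])

```text
clock: 8.85
position: [0.5771, 0.1592, 0.0877]
ee_rot: [-0.014, 1.0, -0.0, -0.0]
contact_force: [0.8, 0.4, 0.3]
width: 0.287
grasp_force: 30.0
```

Emit:
carry_out(steps=[[[255, 0, 0, -2, 0], [255, 0, 0, -4, 0], [255, 0, 0, -6, 0], [255, 0, 0, -6.8, 0], [255, 0, 0, -6.8, 0], [255, 0, 0, -6.8, 0], [255, 0, 0, -6.8, 0]]])

```text
clock: 9.55
position: [0.5766, 0.1592, 0.1545]
ee_rot: [-0.014, 1.0, -0.0, -0.001]
contact_force: [0.2, 0.1, -1.6]
width: 0.288
grasp_force: 30.0
```

```bash
python3 - <<'E'
from h import *
T=pose(); np.save("T4.npy",T); im=r.read_camera("wrist"); sc=r.read_camera("scene")
s=r.observe();print(s["position"],s["contact_force"],s["width"],s["clock"])
g=T[:3,3]-T[:3,2]*.0187; 
tip=g-[0,0,.0964]; print("tip",tip,proj("wrist",tip,T),proj("scene",tip),proj("scene",g))
a=.42; print("tilted tip in wrist",proj("wrist",g+.0964*np.array([np.sin(a),0,-np.cos(a)]),T))
u,v=proj("scene",tip).astype(int)
A=cv2.resize(im[180:420,220:420],None,fx=2,fy=2); B=cv2.resize(sc[v-75:v+45,u-50:u+50],(400,480),interpolation=cv2.INTER_CUBIC); print(u-50,v-75)
cv2.imwrite("pics/lift.png",np.hstack([A,B]))
E
```

```text
[0.5768 0.1592 0.1548] [ 0.8232 -1.0361 -1.2335] 0.2875465468221159 9.65
tip [0.5766 0.1592 0.0768] [321.0046 254.5785] [288.2058 270.6787] [287.3275 232.9168]
tilted tip in wrist [319.4932 309.7576]
238 195
```

View pics/lift.png

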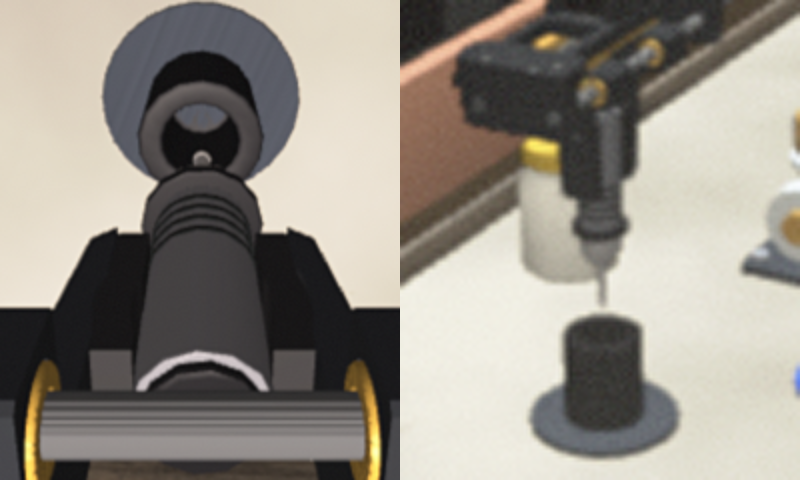

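The wrist crop shows the tip hanging at about (320,258). The scene crop shows it at (289,271), clear of the tube. Now I put the tip 20 mm back into the bore and draw the gripper towards the robot to tilt the probe in the pads.

Emit:
carry_out(steps=[[[255, 0, 0, 2, 0], [255, 0, 0, 3.8, 0], [255, 0, 0, 3.8, 0], [255, 1, 0, 3.8, 0], [255, 1.5, 0, 3.8, 0], [255, 2, 0, 3.8, 0], [255, 2.5, 0, 3.8, 0]]])

```text
clock: 10.35
position: [0.5534, 0.1586, 0.1192]
ee_rot: [-0.014, 1.0, 0.0, 0.003]
contact_force: [6.6, 1.2, -3.9]
width: 0.282
grasp_force: 30.0
```

Emit:
carry_out(steps=[[[255, 0.5, 0, 0, 0], [255, 1, 0, 0, 0], [255, 1.5, 0, 0, 0], [255, 2, 0, 0, 0], [255, 2, 0, 0, 0]]])

```text
clock: 10.85
position: [0.5333, 0.1581, 0.1198]
ee_rot: [-0.014, 1.0, 0.0, 0.003]
contact_force: [3.6, -0.5, 1.5]
width: 0.283
grasp_force: 30.0
```

```bash
python3 - <<'E'
from h import *
T=pose(); np.save("T5.npy",T); im=r.read_camera("wrist"); sc=r.read_camera("scene")
s=r.observe();print(s["position"],s["contact_force"],s["width"],s["clock"])
g=T[:3,3]-T[:3,2]*.0187; print(proj("scene",g))
u,v=proj("scene",g).astype(int)
A=cv2.resize(im[180:420,220:420],None,fx=2,fy=2); B=cv2.resize(sc[v-40:v+80,u-50:u+50],(400,480),interpolation=cv2.INTER_CUBIC); print(u-50,v-40)
cv2.imwrite("pics/tilt.png",np.hstack([A,B]))
E
```

```text
[0.5333 0.158  0.1195] [ 4.9557 -0.4534  1.5696] 0.28672692781622516 10.95
[304.4045 250.6249]
254 210
```

View pics/tilt.png

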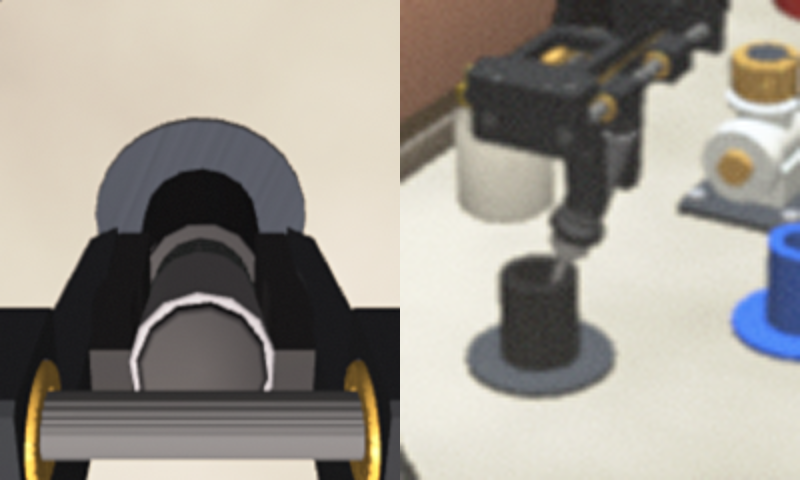

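The scene crop shows the probe leaning with its top towards the robot and its tip still in the bore. Geometry gives about 0.38 rad. I draw 4 mm more, lift straight out and measure the tilt.

Emit:
carry_out(steps=[[[255, 0.4, 0, 0, 0], [255, 0.4, 0, 0, 0], [255, 0.4, 0, -2, 0], [255, 0.4, 0, -5, 0], [255, 0.4, 0, -8, 0], [255, 0.4, 0, -8, 0], [255, 0.4, 0, -8, 0], [255, 0.4, 0, -8, 0]]])

```text
clock: 11.75
position: [0.527, 0.1579, 0.1962]
ee_rot: [-0.014, 1.0, -0.0, -0.002]
contact_force: [0.1, 0.7, -2.1]
width: 0.289
grasp_force: 30.0
```

```bash
python3 - <<'E'
from h import *
T=pose(); np.save("T6.npy",T); im=r.read_camera("wrist"); sc=r.read_camera("scene"); tp=r.read_camera("top")
s=r.observe();print(s["position"],s["contact_force"],s["width"],s["clock"])
cv2.imwrite("pics/sc6.png",sc);cv2.imwrite("pics/tp6.png",tp);cv2.imwrite("pics/w6.png",im)
g=T[:3,3]-T[:3,2]*.0187
for a in (0,.3,.4,.5):
    t=g+.0964*(np.sin(a)*-T[:3,0]+np.cos(a)*T[:3,2]); print(a,t,proj("scene",t),proj("top",t))
u,v=proj("scene",g).astype(int); a,b=proj("top",g).astype(int)
B=cv2.resize(sc[v-20:v+60,u-30:u+50],(560,560),interpolation=cv2.INTER_CUBIC); print(u-30,v-20)
cv2.imwrite("pics/tilt6.png",B)
E
```

```text
[0.5276 0.1578 0.1966] [ 0.5976 -0.3556 -1.034 ] 0.28362579742645483 11.9
0 [0.5268 0.1578 0.1185] [306.9989 259.103 ] [244.1121 244.1346]
0.3 [0.5552 0.1586 0.1227] [295.9412 254.8804] [248.3368 232.0326]
0.4 [0.5643 0.1589 0.126 ] [292.447  252.7915] [249.5519 227.8757]
0.5 [0.573  0.1592 0.1302] [289.0996 250.3937] [250.6548 223.709 ]
276 199
```

View pics/tilt6.png

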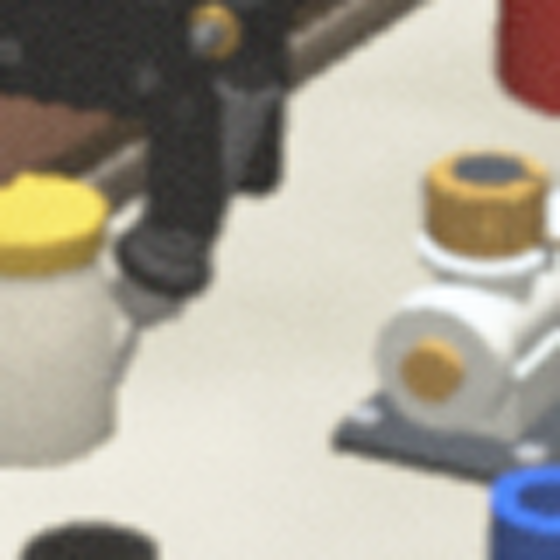

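The tip sits at about (292.4,253) in the scene picture, which matches a tilt of 0.40 rad, within 0.02 of the wanted 0.42. Now I work out the approach above the ring.

```bash
cat >> h.py <<'E'
A=.405; RING=np.array([.5357,-.1947,.092]); YJ=1.60
XJ=np.array([np.sin(YJ),-np.cos(YJ),0]); N=-np.sin(.42)*XJ+np.array([0,0,np.cos(.42)])
def tipof(T,a=A):
    g=T[:3,3]-T[:3,2]*.0187; return g+.0964*(np.sin(a)*-T[:3,0]+np.cos(a)*T[:3,2])
E
python3 - <<'E'
from h import *
T=np.load("T6.npy"); o,d=ray("scene",(292.4,253.)); t=o+d*(.1588-o[1])/d[1]; print("tip by scene",t,"by model",tipof(T))
ang=YJ-np.arctan2(T[1,1],T[0,1]); print("yaw err",ang)
tipc=tipof(T)
for off in (.09,.03,.01,0): print(off,shift(T[:3,3]+RING+off*N-tipc,None,T))
E
```

```text
tip by scene [0.5645 0.1588 0.1254] by model [0.5648 0.1589 0.1262]
yaw err 0.0008762459419380253
0.09 [  7.59 -35.27  -4.76   0.  ]
0.03 [  5.13 -35.27   0.71   0.  ]
0.01 [  4.3  -35.27   2.53   0.  ]
0 [  3.89 -35.26   3.44   0.  ]
```

Emit:
carry_out(steps=[[[255, 1, 0, -2, 0], [255, 3, -2, -4.8, 0], [255, 5, -6, -4.8, 0], [255, 7, -10, -4.8, 0], [255, 7.6, -14, -4.8, 0], [255, 7.6, -18, -4.8, 0], [255, 7.6, -22, -4.8, 0], [255, 7.6, -26, -4.8, 0]]])

```text
clock: 12.7
position: [0.459, -0.1057, 0.2454]
ee_rot: [-0.014, 1.0, 0.0, -0.0]
contact_force: [0.8, -0.3, -1.6]
width: 0.287
grasp_force: 30.0
```

Emit:
carry_out(steps=[[[255, 0, -4, 0, 0], [255, 0, -7, 0, 0], [255, 0, -9.3, 0, 0], [255, -1, -9.3, 2, 0], [255, -2, -9.3, 4, 0], [255, -2.5, -9.3, 5.5, 0], [255, -2.5, -9.3, 5.5, 0], [255, -2.5, -9.3, 5.5, 0]]])

```text
clock: 13.5
position: [0.4869, -0.1964, 0.1908]
ee_rot: [-0.014, 1.0, 0.0, -0.0]
contact_force: [-0.1, 0.1, -1.9]
width: 0.286
grasp_force: 30.0
```

```bash
python3 - <<'E'
from h import *
T=pose(); np.save("T7.npy",T); sc=r.read_camera("scene"); im=r.read_camera("wrist")
s=r.observe();print(s["position"],s["contact_force"],s["width"],s["clock"])
t=tipof(T);print("tip",t,proj("scene",t),"ring",proj("scene",RING)); print((t-RING)@N)
for off in (.01,.004,0,-.005): print(off,shift(T[:3,3]+RING+off*N-t,YJ,T))
u,v=proj("scene",RING).astype(int)
B=cv2.resize(sc[v-50:v+30,u-40:u+40],(560,560),interpolation=cv2.INTER_CUBIC); print(u-40,v-50)
cv2.imwrite("pics/near.png",B); cv2.imwrite("pics/w7.png",im)
E
```

```text
[ 0.4871 -0.1965  0.1916] [-0.6457  0.7668 -0.8763] 0.2845117134660152 13.6
tip [ 0.5249 -0.1953  0.1208] [370.5778 208.0293] ring [366.4991 217.0118]
0.030761026360045504
0.01 [-0.68  0.02  1.97 -0.05]
0.004 [-0.92  0.02  2.52 -0.05]
0 [-1.09  0.02  2.88 -0.05]
-0.005 [-1.29  0.02  3.34 -0.05]
326 167
```

View pics/near.png

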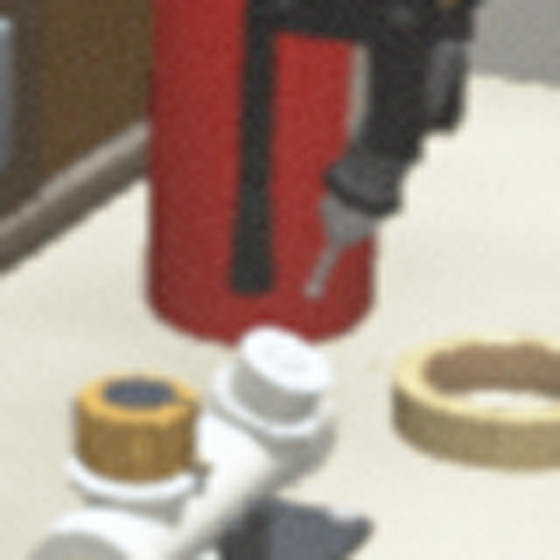

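The tip end is at (370.9,209.4) and the face centre at (367.1,218.1). Both are offset by the same pixel or so from prediction, so the relative aim is good. I go to 4 mm off the face.

Emit:
carry_out(steps=[[[255, -0.3, 0, 0.9, 0], [255, -0.6, 0, 1.7, 0], [255, -0.8, 0, 2.2, 0], [255, -0.92, 0, 2.52, 0], [255, -0.92, 0, 2.52, 0], [255, -0.92, 0, 2.52, 0], [255, -0.92, 0, 2.52, 0]]])

```text
clock: 14.3
position: [0.4963, -0.1962, 0.1658]
ee_rot: [-0.014, 1.0, -0.0, 0.0]
contact_force: [-0.5, 0.1, -1.3]
width: 0.284
grasp_force: 30.0
```

```bash
cat > st.py <<'E'
from h import *
f=[];t=[]
for i in range(6):
    sc=r.read_camera("scene"); s=r.observe(); f.append(s["contact_force"]); t.append(tipof(pose()))
f=np.array(f); t=np.mean(t,0)
print("F",f.mean(0),"std",f.std(0),"along N",(f@N).mean()); print("off",(t-RING)@N,"lateral",(t-RING)@XJ, t-RING, s["clock"], s["width"])
cv2.imwrite("pics/last.png",sc)
E
python3 st.py
```

```text
F [ 0.1515  0.0077 -1.5659] std [0.3461 0.6107 0.6163] along N -1.4917066753131916
off 0.00410708319730092 lateral -0.0014571068060663503 [-0.0014 -0.0004  0.0038] 14.6 0.28414568306348825
```

Emit:
carry_out(steps=[[[255, -0.08, 0, 0.18, 0], [255, -0.16, 0, 0.36, 0], [255, -0.16, 0, 0.36, 0], [255, -0.16, 0, 0.36, 0]]])

```text
clock: 15.0
position: [0.4979, -0.1961, 0.162]
ee_rot: [-0.014, 1.0, -0.0, 0.0]
contact_force: [-0.9, 0.9, -0.2]
width: 0.286
grasp_force: 30.0
```

```bash
python3 st.py
```

```text
F [-0.0391  0.0684 -0.1027] std [0.5056 0.4335 0.5815] along N -0.07867399164718118
off 7.50290059750326e-05 lateral 0.00011653702407554645 [ 0.0001 -0.0004  0.0001] 15.3 0.29068552886848076
```

Emit:
carry_out(steps=[[[255, -0.04, 0, 0.09, 0], [255, -0.08, 0, 0.18, 0], [255, -0.08, 0, 0.18, 0], [255, -0.08, 0, 0.18, 0]]])

```text
clock: 15.7
position: [0.4986, -0.1961, 0.1602]
ee_rot: [-0.014, 1.0, -0.0, -0.0]
contact_force: [-0.8, -0.6, 1.1]
width: 0.287
grasp_force: 30.0
```

```bash
python3 st.py
```

```text
F [-0.9711 -0.3901  0.8989] std [0.3408 0.6976 0.3077] along N 1.2212065543105173
off -0.001938202034474652 lateral 0.0009184228603103532 [ 0.0009 -0.0003 -0.0017] 16.0 0.28401512940180434
```

Contact found: about 2.7 N net, or 3 mm pressed. I go 2 mm more.

Emit:
carry_out(steps=[[[255, -0.04, 0, 0.09, 0], [255, -0.08, 0, 0.18, 0], [255, -0.08, 0, 0.18, 0], [255, -0.08, 0, 0.18, 0]]])

```text
clock: 16.4
position: [0.4994, -0.1961, 0.1584]
ee_rot: [-0.014, 1.0, -0.0, -0.0]
contact_force: [-1.4, -1.3, 1.7]
width: 0.282
grasp_force: 30.0
```

```bash
python3 st.py; python3 - <<'E'
from h import *
sc=cv2.imread("pics/last.png"); T=pose(); u,v=326,167
B=cv2.resize(sc[v:v+80,u:u+80],(560,560),interpolation=cv2.INTER_CUBIC)
im=r.read_camera("wrist"); p=proj("wrist",RING,T); print(p,proj("scene",RING))
cv2.imwrite("pics/fin.png",B)
E
```

```text
F [-1.6032 -0.4892  1.76  ] std [0.2844 0.5951 0.2284] along N 2.2663421068247707
off -0.003908395689323177 lateral 0.001704618188504438 [ 0.0017 -0.0003 -0.0035] 16.7 0.2857934357481428
[321.4932 307.8242] [366.4991 217.0118]
```

View pics/fin.png

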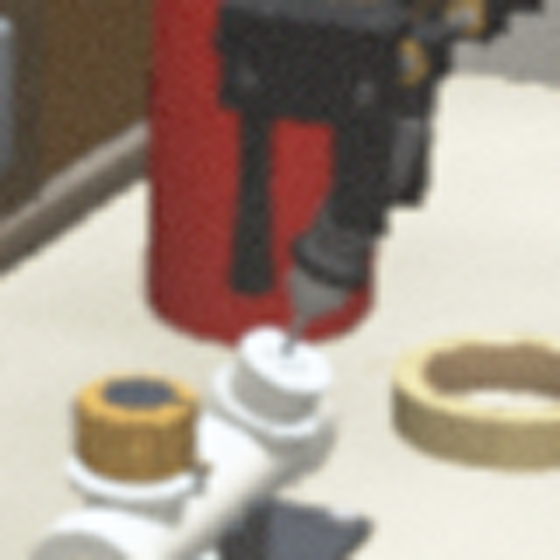

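The picture shows the tip end at about (287,353) in the crop, on the face centre at (288,357). The push is about 3.7 N, so the tip is roughly half-way in. I hand it in.

```bash
python3 -c "
from bench import r
print(r.sign_off())"
```

```text
the job is handed in; nothing more can be done
None
```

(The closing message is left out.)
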